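# Used vial into the hitch-pedal bin

### The job

The tall glass vial is used up and belongs in the small steel pedal bin. Press the pedal fully down and slide it sideways into its notch so that the lid stays open by itself, set the vial down gently on the bottom of the bin (do not let it drop in), then unhitch the pedal and ease it all the way back up so that the lid comes down without a slam. Never force the pedal, and leave the two short vials standing where they are.

Things in the scene. Friction and masses are not known exactly. Their poses are not given: they have to be found in the camera images.
- bin: Small pedal bin of plain steel, fixed to the table, 160 mm (x) by 170 mm (y), 190 mm high, grey plastic liner. Origin: centre of its underside; x to its rear, y to its left (seen from the pedal), z up. The mouth inside the liner is 142 by 152 mm, liner floor at z = 85 mm, rim at z = 190 mm. The pedal sticks out of its front (-x). More than 20 N on any part of it, pedal included, is forcing it.
- pedal_pivot (a point): Where the pedal's two axes cross, inside the bin at x = 0, y = 0, z = 60 mm of the bin; the pedal presses and swings about it. The arm is an 8 mm square bar that leaves the bin's front through the slotted gate plate, 84 mm from here. At the pad the pedal pushes back with 2 to 8 N anywhere above the stop.
- gate_front (a point): On the bin's front face (not on the plate), 60 mm up. The gate plate has a J slot: down 11 mm wide, at the bottom across to the left (+y) below a tongue, then up into a notch. The slot's floor is a firm stop; on it the arm passes 1.5 mm below the tongue (3 mm at the pad). The plate sits in slotted screw holes, up to 5.5 mm higher or lower from bin to bin, unmeasured: feel for the stop.
- pedal_pad (a point): Centre of the pad's top: black rubber tread 40 mm (along the arm) by 50 mm between two raised edges 5 mm high, 180 mm from the pivot, 95 mm before the bin's face. Press from above, e.g. with closed fingertips. Up at rest it is 104 mm above the table and slopes 0.2 rad; on the stop 20 to 44 mm. Its axes turn with the pedal and are the bin's at rest.
- pedal (a joint): Press of the pedal about its level axis, rad: 0 up at rest (spring return), growing downward; 0.33 to 0.48 on the stop. Hitched in the notch (arm 7 mm above the stop) 0.23 to 0.39. To hitch: press to the stop, swing left to the slot's end, let rise. To unhitch: press to the stop, swing right to 0, let rise.
- pedal_swing (a joint): Sideways swing of the pedal about the axis through the pivot square to its arm (near upright), rad: 0 straight ahead (a weak spring centres it), positive to the bin's left (+y). At the slot's left end and in the notch about 0.2 (pad 36 mm to the left).
- lid (a joint): Opening of the lid about its hinge on the rear rim, rad: 0 shut, 1.57 upright. Linked to the pedal, it turns 5.3 times the pedal's angle: 1.7 to 2.6 (leaning back) on the stop, 1.2 to 2.1 when hitched. No damper: if the pedal is let go it slams. Going through the last 0.4 rad faster than 3 rad/s is a slam.
- tall_vial: The used vial: clear glass with a white cap, 30 mm diameter, 100 mm tall, about 40 g, standing upright on the table; taller than the other two. Origin: centre of its underside, z up. The cap is the top 17 mm, 28 mm wide.
- short_vial_1: Bystander: vial of the same kind, 32 mm diameter, 74 mm tall. Origin: centre of its underside.
- short_vial_2: Bystander: vial of the same kind, 30 mm diameter, 72 mm tall. Origin: centre of its underside.
Not all that is in view belongs to the job. What is shaped like the tall_vial but orange or purple is not meant.

How it is judged:
On the way, in this order (a step that is already met when the one before it is completed fails the run):
1. the pedal is hitched in its notch, let go of, and the lid stands open by itself (value of joint pedal_swing above 0.14 rad and value of joint pedal above 0.2 rad and value of joint lid above 1.1 rad and contact force between each of the arm, the fingers and bin below 0.05 N), for 0.3 s.
2. the tall vial stands or lies on the bottom of the open bin, released (x of tall_vial in the frame of bin between -0.072 and 0.072 m and y of tall_vial in the frame of bin between -0.077 and 0.077 m and z of tall_vial in the frame of bin between 0.075 and 0.115 m and contact force between the fingers and tall_vial below 0.05 N and value of joint pedal_swing above 0.14 rad and value of joint pedal above 0.2 rad and value of joint lid above 1.1 rad and linear speed of tall_vial below 0.05 m/s), for 0.2 s.
At the end, for the whole second after the job is handed in: The tall vial rests inside the bin on its floor, released; the pedal is unhitched and fully up (within 0.015 rad) and straight ahead (0.08 rad), the lid shut (within 0.08 rad), and the short vials stand within 20 mm of where they were (x of tall_vial in the frame of bin between -0.072 and 0.072 m and y of tall_vial in the frame of bin between -0.077 and 0.077 m and z of tall_vial in the frame of bin between 0.075 and 0.115 m and contact force between the fingers and tall_vial below 0.05 N and linear speed of tall_vial below 0.03 m/s and value of joint each of lid, pedal_swing below 0.08 rad and value of joint pedal below 0.015 rad and value of joint pedal_swing above -0.08 rad and distance of each of short_vial_1, short_vial_2 from where it was at the start of the episode below 0.02 m); the robot touches nothing.
It fails at once if the bin or its pedal is forced (more than 20 N) (contact force between any of the fingers, the arm, tall_vial and bin above 20 N).
It fails at once if the lid slams (goes through its last 0.4 rad faster than 3 rad/s) (velocity of joint lid below -3 rad/s and value of joint lid below 0.4 rad).
It fails at once if the tall vial is dropped (falls freely at more than 0.9 m/s) (linear speed of tall_vial above 0.9 m/s and contact force between the fingers and tall_vial below 0.05 N).
It fails at once if a short vial is moved by more than 20 mm or tipped (distance of any of short_vial_1, short_vial_2 from where it was at the start of the episode above 0.02 m or angle between any of short_vial_1, short_vial_2's own z axis and vertical above 0.4 rad).
It also fails if it takes over 72 s, if anything falls off the work surface, if the arm or the gripper's body presses on something with over 40 N, if the wrist force passes 120 N, or if a joint passes its speed limit or range.

### The arm

A 6-joint arm with a two-finger parallel gripper is mounted at the origin on a cart in front of the work surface, level with it; the furniture and walls round the work are solid. World frame = base frame: x ahead of the robot, y to its left, z up, the work surface at z = 0. Lengths are in m, angles in rad, forces in N, time in s.
With the tool pointing down it reaches from about 0.25 to 0.775 m from the base axis. Payload 4 kg.
Tool frame: the origin (TCP) lies at the very end of the fingers, on their centre line; the grasp point (between the pads) lies 19 mm behind it; z points along the fingers, y is the line along which they close (so a half turn about z gives the same grasp; the last joint's range is limited). The gripper opens to 94 mm and grips with 3 to 60 N. Pads are 16 mm wide; open, the fingers measure 119 mm over their backs; the gripper's body (75 mm by 177 mm) begins 78 mm behind the grasp point.
Start: joints at [-1.295, 0.087, 1.371, -0, 1.684, -0.103], TCP at [0.203, -0.511, 0.206] pointing down, gripper open.
Joint ranges: [-3.1, 3.1], [-0.76, 2.03], [0.27, 2.55], [-1.08, 4.22], [0.17, 2.65], [-2.57, 2.57]. Speed limits (rad/s): [2.79, 2.79, 3.14, 3.14, 3.14, 3.14].

### API

Orientations are given as [roll, pitch, yaw] about the fixed x, y, z axes, in that order (R = Rz(yaw) Ry(pitch) Rx(roll)).
In Python, from bench import robot gives the robot as it stands. The module is installed in compiled form; this text tells all that it offers.
- The arm moves only by the tool move_arm, never from a script. Its argument "deltas" is one flat list of numbers, 7 for each row, row after row: the turn, a rotation vector about the tool's x, y, z in rad, then the shift along the tool's x, y, z in cm, then the closure, from -1 (fully open) to 1 (shut). A call has 1 to 8 rows; each row is the pose to reach, as a shift and turn from the pose commanded when the call began, along the tool's axes at that moment; what a row does not reach only later rows make up. A row lasts 1/10 s, in which the tool goes at most 50 mm and 8.59 degrees, less where a joint would pass 70% of its speed; a pose out of reach is approached as far as the arm can. A call with a gripper value outside its range is refused whole. The fingers move at their own pace and stop on an object; the grip force is fixed at half the most. Time passes only in rows, so rows that repeat a pose let the fingers close. It gives the time, the measured TCP pose, the force, the opening and the grip force at its end, in the units of the state.
- robot.get_obs(): the state, without advancing time (a new reading comes with each control period).
- robot.snapshot(name): name is "scene" or "top"; returns a dict with "image" (420x560x3 uint8, red, green, blue), "depth" (420x560 float32, m along the optical axis (not along the pixel's ray), 0 where there is no reading), "fov_y" (degrees; the focal length in pixels is half the picture's height over the tangent of half this angle, whatever the lens; pixels are square), "cx", "cy" (the principal point, pixels), "D" ([k1, k2, p1, p2, k3] as OpenCV has them; the pictures are not rectified), "origin" and "orientation" of the camera in the world. Camera axes: x right, y up, looking along -z (the intrinsics and any distortion apply to the point x, -y, -z); pixel columns grow to the right and rows downward; lengths in m; the calibration is good to about 2 mm. A picture is of the moment at which its call begins.
- robot.close_job(): hands the job in; it is judged then, once.
The state is a dict: "time": time; "joint_positions": joint angles; "qvel": joint speeds; "joint_torque": joint torques, N m; "tool_pos": TCP position; "ee_rot": TCP orientation; "wrist_force": force on the tool from outside, world axes, zero at the start; "wrist_torque": the same for the moment, N m; "width": finger opening in m; "finger_force": force on a finger pad.
Only numpy, scipy, OpenCV 4.12 (cv2) and the standard library are available. Lean on these libraries where they do the work, as an engineer would, in place of code of your own. Each camera call takes 0.05 s, during which the arm holds its last target. There are 200 camera calls.

## Working session

There is one attempt and no reset: what is moved stays moved. The work goes in short steps, Python scripts to look and compute and a tool call to move; the robot and the scene stay as the last step left them, time stands still between calls to the robot, and variables do not carry over. Pictures are saved under pics/ and viewed, at most 10 in all, crops included, and the job is handed in when it is done.

Besides the shell and the picture viewer there is one more tool, called after "Emit:" as name(argument=value, ...) on one line, values as JSON. move_arm: Moves the arm, as the interface text tells. Its arguments: {"type":"object","properties":{"deltas":{"type":"array","items":{"type":"number"}}},"required":["deltas"]}

```bash
mkdir -p pics; cat > h.py <<'E'
import numpy as np, cv2
from scipy.spatial.transform import Rotation as R
from bench import robot
def K(s):
    f=s["image"].shape[0]/2/np.tan(np.radians(s["fov_y"])/2)
    return np.array([[f,0,s["cx"]],[0,f,s["cy"]],[0,0,1]])
def Rm(o):
    o=np.array(o)
    return o if o.shape==(3,3) else R.from_euler("xyz",o).as_matrix() if o.size==3 else R.from_quat(o).as_matrix()
def cloud(s):
    h,w=s["depth"].shape
    u,v=np.meshgrid(np.arange(w),np.arange(h))
    p=cv2.undistortPoints(np.stack([u,v],-1).reshape(-1,1,2).astype(np.float64),K(s),np.array(s["D"],float)).reshape(h,w,2)
    d=s["depth"]
    c=np.stack([p[...,0]*d,-p[...,1]*d,-d],-1)
    return c@Rm(s["orientation"]).T+np.array(s["origin"])
def proj(s,P):
    c=(np.atleast_2d(P)-np.array(s["origin"]))@Rm(s["orientation"])
    c=c*[1,-1,-1]
    return cv2.projectPoints(c,np.zeros(3),np.zeros(3),K(s),np.array(s["D"],float))[0].reshape(-1,2)
def save(n,im,k=1):
    cv2.imwrite(n,cv2.resize(im[...,::-1],None,fx=k,fy=k,interpolation=cv2.INTER_CUBIC))
E
python3 - <<'E'
from h import *
o=robot.get_obs();print(o)
for n in("scene","top"):
    s=robot.snapshot(n);save(f"pics/{n}0.png",s["image"],1.4)
    np.savez(f"{n}0.npz",**{k:np.array(v) for k,v in s.items()})
    print(n,s["orientation"],s["origin"],s["fov_y"],s["D"])
E
```

```text
{'time': 0.0, 'joint_positions': array([-1.29509763e+00,  8.79317748e-02,  1.37223591e+00, -1.65245199e-05,
        1.68358025e+00, -1.03132215e-01]), 'qvel': array([-0.0002713 ,  0.00070365, -0.00038719, -0.00116343,  0.00101601,
       -0.00132796]), 'joint_torque': array([-9.34521740e-04, -3.40184927e+01, -3.02430046e+01,  7.17194262e-02,
        3.28356971e-02, -1.66911618e-04]), 'tool_pos': array([ 0.20323492, -0.51049116,  0.20432617]), 'ee_rot': array([-3.13944713e+00, -2.05548865e-04,  3.78828848e-01]), 'wrist_force': array([ 0.14099818,  0.27702036, -0.29154873]), 'wrist_torque': array([0.0035768 , 0.02076422, 0.00843189]), 'finger_force': 0.0, 'width': 0.09407535026793164}
scene [ 1.08298471  0.00119305 -0.13259212] [ 0.41017962 -0.59917781  0.51907802] 57.45573313833793 [-0.02542535  0.          0.          0.          0.        ]
top [ 0.66795206 -0.00629514 -1.55202416] [-0.17463637  0.1553556   1.01310014] 49.23245371913949 [0.0163146 0.        0.        0.        0.       ]
```

View pics/scene0.png

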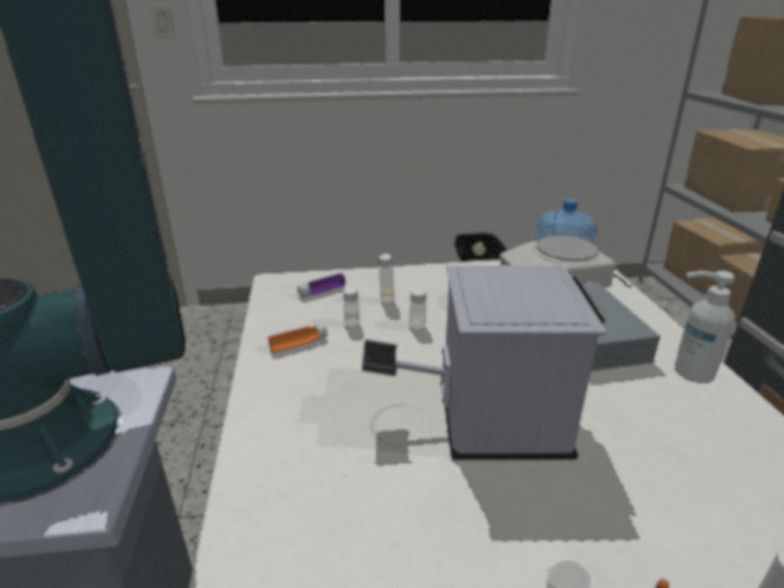

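View pics/top0.png

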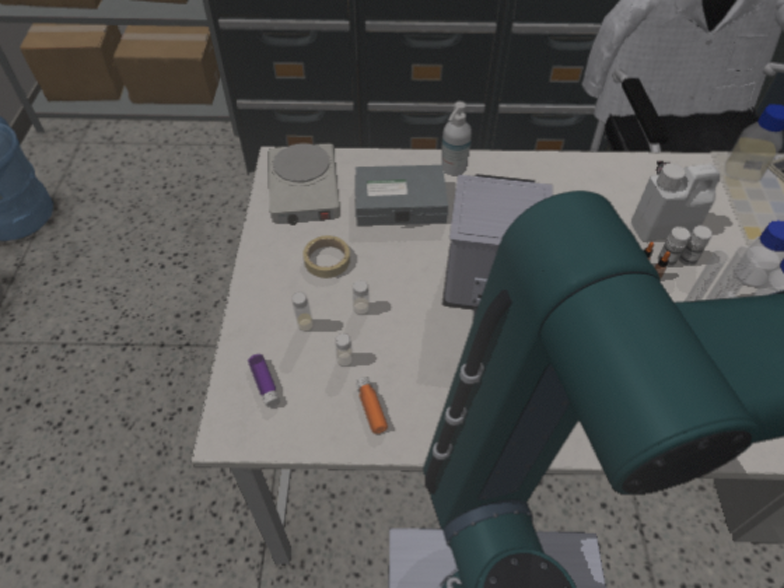

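The scene view shows the bin at about (520,360), its pedal pad at (380,357), the tall vial at (387,280) and the short vials at (351,308) and (418,310). In the top view the tall vial is at (302,312). All of these are in the 1.4x pictures.

```bash
python3 - <<'E'
from h import *
S={n:dict(np.load(f"{n}0.npz")) for n in("scene","top")}
C={n:cloud(S[n]) for n in S}
def at(n,u,v,r=1):
    u=int(u/1.4);v=int(v/1.4);P=C[n][v-r:v+r+1,u-r:u+r+1].reshape(-1,3);return np.median(P,0).round(4)
for l,u,v in[("lidFL",450,285),("lidBR",585,318),("sideTL",458,335),("sideTR",580,338),("sideBL",458,430),("sideBR",570,440),("pad",380,355),("arm",418,366),("tall cap",386,259),("tall",387,290),("s1cap",351,295),("s2cap",418,296),("table",300,450)]: print(l,at("scene",u,v))
for l,u,v in[("tallcap",299,298),("tallbase",305,327),("s cap",343,342),("s2cap",361,287),("lid",500,210),("front",460,285)]: print("top",l,at("top",u,v))
# lid points
P=C["scene"].reshape(-1,3);m=(P[:,2]>.18)&(P[:,2]<.215)&(np.linalg.norm(P[:,:2]-[.55,-.05],axis=1)<.35)
Q=P[m];print(len(Q),Q.min(0),Q.max(0),np.median(Q[:,2]))
print(cv2.minAreaRect(Q[:,:2].astype(np.float32)))
# vials clusters
for n in C:
  P=C[n].reshape(-1,3)
  for nm,u,v in[("tall",*((386,259) if n=="scene" else (299,298))),("sA",*((351,295) if n=="scene" else (343,342))),("sB",*((418,296) if n=="scene" else (361,287)))]:
    a=at(n,u,v);m=(np.linalg.norm(P[:,:2]-a[:2],axis=1)<.035)&(P[:,2]>.02);Q=P[m];print(n,nm,len(Q),Q.min(0).round(3),Q.max(0).round(3))
a=at("scene",380,355);m=(np.linalg.norm(P[:,:2]-a[:2],axis=1)<.05)&(P[:,2]>.06)
P=C["scene"].reshape(-1,3);I=S["scene"]["image"].reshape(-1,3)
m=(np.linalg.norm(P-a,axis=1)<.05)&(I.max(1)<60);Q=P[m];print("pad",len(Q),Q.mean(0),Q.min(0),Q.max(0));print(cv2.minAreaRect(Q[:,:2].astype(np.float32)))
E
```

```text
lidFL [0.5688 0.0115 0.1985]
lidBR [ 0.7006 -0.1009  0.2017]
sideTL [ 0.557  -0.0824  0.179 ]
sideTR [ 0.6876 -0.1218  0.1894]
sideBL [ 0.56   -0.1015  0.0496]
sideBR [ 0.7005 -0.124   0.0362]
pad [ 0.4726 -0.003   0.105 ]
arm [ 0.522  -0.0145  0.0899]
tall cap [0.519  0.3148 0.0997]
tall [0.5211 0.3133 0.0338]
s1cap [0.447  0.2384 0.0709]
s2cap [0.5627 0.2129 0.0735]
table [ 0.3583 -0.0593  0.0011]
top tallcap [0.5174 0.3272 0.1001]
top tallbase [0.5095 0.324  0.0221]
top s cap [0.4419 0.2439 0.0727]
top s2cap [0.5631 0.2203 0.0739]
top lid [ 0.6445 -0.0292  0.2016]
top front [0.5761 0.0348 0.0738]
6119 [ 0.20267656 -0.39961891  0.18000211] [0.74173511 0.06487398 0.21474471] 0.20069266445830336
((0.5322436094284058, -0.05623120069503784), (0.43542665243148804, 0.567385196685791), 41.13237762451172)
scene tall 309 [0.506 0.31  0.021] [0.536 0.337 0.102]
scene sA 248 [0.433 0.231 0.02 ] [0.462 0.26  0.074]
scene sB 280 [0.549 0.206 0.02 ] [0.581 0.237 0.076]
top tall 264 [0.503 0.311 0.02 ] [0.528 0.341 0.104]
top sA 212 [0.431 0.231 0.02 ] [0.463 0.261 0.077]
top sB 215 [0.549 0.206 0.02 ] [0.58  0.237 0.078]
pad 402 [ 0.47159665 -0.01063254  0.10524962] [ 0.44904458 -0.04032737  0.09944588] [0.4942228  0.02173677 0.11413666]
((0.4716106355190277, -0.008566725999116898), (0.06041274592280388, 0.03808632120490074), 82.23837280273438)
```

```bash
python3 - <<'E'
from h import *
for n in("scene","top"):
    S=dict(np.load(f"{n}0.npz"));C=cloud(S);P=C.reshape(-1,3);I=S["image"].reshape(-1,3)
    m=(P[:,2]>.195)&(P[:,2]<.207)&(P[:,0]>.53)&(P[:,0]<.78)&(abs(P[:,1]+.03)<.13)
    M=np.zeros(len(P),np.uint8);M[m]=1;M=cv2.morphologyEx(M.reshape(420,560),cv2.MORPH_OPEN,np.ones((3,3)))
    k,L,st,_=cv2.connectedComponentsWithStats(M);i=1+st[1:,4].argmax();Q=C[L==i]
    print(n,st[i],np.median(Q[:,2]),cv2.minAreaRect(Q[:,:2].astype(np.float32)))
    m=(P[:,2]>.02)&(P[:,2]<.17)&(P[:,0]>.54)&(P[:,0]<.72)&(P[:,1]<-.07)&(P[:,1]>-.15)
    if n=="scene":
        Q=P[m];b=np.polyfit(Q[:,0],Q[:,1],1);
        for _ in range(5):
            r=Q[:,1]-np.polyval(b,Q[:,0]);Q=Q[abs(r)<max(.004,1.5*r.std())];b=np.polyfit(Q[:,0],Q[:,1],1)
        print("side slope",np.degrees(np.arctan(b[0])),b,Q[:,0].min(),Q[:,0].max(),len(Q))
E
```

```text
scene [ 319  190  114   50 4818] 0.20120784384199245 ((0.6490199565887451, -0.032811641693115234), (0.1771380752325058, 0.1749124825000763), 82.14218139648438)
side slope -7.85420766361274 [-0.13794694 -0.02687043] 0.5568692399429731 0.7105522442723744 6144
top [ 321  125   74   50 2440] 0.20098068613523484 ((0.6497052311897278, -0.033834733068943024), (0.17588463425636292, 0.1773618459701538), 82.10908508300781)
```

```bash
cat >> h.py <<'E'
B=np.array([.646,-.033]);BY=-.137
def b2w(x,y): c,s=np.cos(BY),np.sin(BY);return B+[c*x-s*y,s*x+c*y]
def w2b(p): c,s=np.cos(BY),np.sin(BY);d=np.array(p[:2])-B;return [c*d[0]+s*d[1],-s*d[0]+c*d[1]]
def to(x,y,z,yaw):
    o=robot.get_obs();r=R.from_euler("xyz",o["ee_rot"])
    t=R.from_euler("xyz",[np.pi,0,yaw])
    print("turn",(r.inv()*t).as_rotvec().round(3),"cm",(r.inv().apply(np.array([x,y,z])-o["tool_pos"])*100).round(2))
def st():
    o=robot.get_obs();r=R.from_euler("xyz",o["ee_rot"]);print("t",o["time"],"pos",o["tool_pos"].round(4),"bin",np.round(w2b(o["tool_pos"]),4),"rpy",o["ee_rot"].round(3),"F",o["wrist_force"].round(2),"w",o["width"])
E
python3 - <<'E'
from h import *
print(b2w(-.176,0)); to(*b2w(-.176,0),.25,BY); to(*b2w(-.176,0),.12,BY)
E
```

```text
[ 0.47164909 -0.00896336]
turn [-0.002  0.     0.516] cm [ 43.49 -36.69  -4.48]
turn [-0.002  0.     0.516] cm [ 43.48 -36.66   8.52]
```

Emit:
move_arm(deltas=[0, 0, 0, 0, 0, -5, 1, 0, 0, 0.516, 43.5, -36.7, -5, 1, 0, 0, 0.516, 43.5, -36.7, -5, 1, 0, 0, 0.516, 43.5, -36.7, -5, 1, 0, 0, 0.516, 43.5, -36.7, -5, 1, 0, 0, 0.516, 43.5, -36.7, -5, 1, 0, 0, 0.516, 43.5, -36.7, -5, 1, 0, 0, 0.516, 43.5, -36.7, -5, 1])

```text
time: 0.9
tool_pos: [0.3667, -0.2046, 0.2552]
ee_rot: [-3.142, 0.0, -0.138]
wrist_force: [0.4, 0.9, -0.5]
width: 0.0335
finger_force: 0.0
```

```bash
python3 - <<'E'
from h import *
st();to(*b2w(-.176,0),.25,BY)
E
```

```text
t 0.9 pos [ 0.3667 -0.2046  0.2552] bin [-0.2533 -0.2081] rpy [-3.142  0.    -0.138] F [ 0.43  0.92 -0.48] w 0.033456829325864454
turn [-0.     0.    -0.001] cm [  7.71 -20.82   0.52]
```

Emit:
move_arm(deltas=[0, 0, 0, 7.7, -20.8, 0.5, 1, 0, 0, 0, 7.7, -20.8, 0.5, 1, 0, 0, 0, 7.7, -20.8, 0.5, 1, 0, 0, 0, 7.7, -20.8, 0.5, 1, 0, 0, 0, 7.7, -20.8, 0.5, 1, 0, 0, 0, 7.7, -20.8, 0.5, 1, 0, 0, 0, 7.7, -20.8, 0.5, 1])

```text
time: 1.6
tool_pos: [0.4708, -0.0111, 0.2499]
ee_rot: [3.141, 0.001, -0.136]
wrist_force: [-0.3, -0.3, -0.3]
width: 0.0004
finger_force: 0.0
```

```bash
python3 - <<'E'
from h import *
st();to(*b2w(-.176,0),.115,BY)
s=robot.snapshot("top");save("pics/top1.png",s["image"][100:350,230:480],2.4)
s=robot.snapshot("scene");save("pics/scene1.png",s["image"][100:350,150:450],2.4)
E
```

```text
t 1.6 pos [ 0.4708 -0.0111  0.2499] bin [-0.1766 -0.0022] rpy [ 3.141e+00  1.000e-03 -1.360e-01] F [-0.33 -0.26 -0.3 ] w 0.00042335666720205007
turn [0.001 0.001 0.001] cm [ 0.08 -0.23 13.49]
```

View pics/scene1.png

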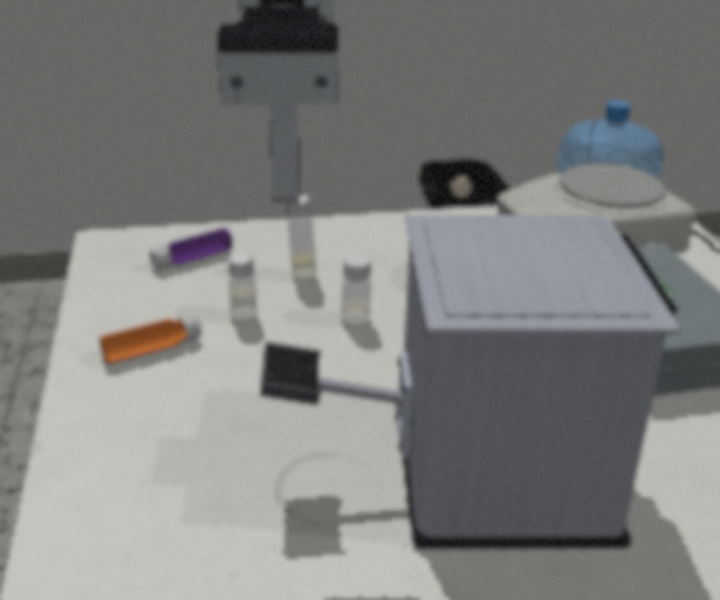

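Emit:
move_arm(deltas=[0, 0, 0, 0.1, -1.1, 5, 1, 0, 0, 0, 0.1, -1.1, 10, 1, 0, 0, 0, 0.1, -1.1, 13, 1, 0, 0, 0, 0.1, -1.1, 13.5, 1, 0, 0, 0, 0.1, -1.1, 14, 1, 0, 0, 0, 0.1, -1.1, 14.5, 1, 0, 0, 0, 0.1, -1.1, 15, 1, 0, 0, 0, 0.1, -1.1, 15.5, 1])

```text
time: 2.5
tool_pos: [0.4743, -0.0004, 0.0977]
ee_rot: [-3.141, -0.002, -0.137]
wrist_force: [-4.2, 0.5, 9.1]
width: 0.0003
finger_force: 3.9
```

Emit:
move_arm(deltas=[0, 0, 0, -0.1, 0, 0.4, 1, 0, 0, 0, -0.2, 0, 0.8, 1, 0, 0, 0, -0.2, 0, 1.2, 1, 0, 0, 0, -0.3, 0, 1.6, 1, 0, 0, 0, -0.3, 0, 2.0, 1, 0, 0, 0, -0.4, 0, 2.4, 1, 0, 0, 0, -0.4, 0, 2.8, 1, 0, 0, 0, -0.4, 0, 3.2, 1])

```text
time: 3.3
tool_pos: [0.4703, 0.0003, 0.0655]
ee_rot: [-3.142, -0.002, -0.137]
wrist_force: [-3.3, 0.7, 6.8]
width: 0.0004
finger_force: 3.0
```

Emit:
move_arm(deltas=[0, 0, 0, -0.05, 0, 0.4, 1, 0, 0, 0, -0.05, 0, 0.8, 1, 0, 0, 0, -0.1, 0, 1.2, 1, 0, 0, 0, -0.1, 0, 1.5, 1, 0, 0, 0, -0.1, 0, 1.7, 1])

```text
time: 3.8
tool_pos: [0.4705, 0.0002, 0.0481]
ee_rot: [3.142, -0.005, -0.137]
wrist_force: [0.7, -0.1, 4.7]
width: 0.0004
finger_force: 2.2
```

Emit:
move_arm(deltas=[0, 0, 0, 0, 0, 0.1, 1, 0, 0, 0, 0, 0, 0.2, 1])

```text
time: 4.0
tool_pos: [0.4705, 0.0001, 0.0456]
ee_rot: [3.141, -0.004, -0.137]
wrist_force: [1.8, -0.9, 5.3]
width: 0.0005
finger_force: 2.2
```

Emit:
move_arm(deltas=[0, 0, 0, 0, 0, 0.1, 1, 0, 0, 0, 0, 0, 0.2, 1])

```text
time: 4.2
tool_pos: [0.4694, 0.0003, 0.0429]
ee_rot: [3.141, -0.002, -0.137]
wrist_force: [2.2, -0.3, 5.2]
width: 0.0004
finger_force: 2.1
```

Emit:
move_arm(deltas=[0, 0, 0, 0, 0, 0.1, 1, 0, 0, 0, 0, 0, 0.2, 1])

```text
time: 4.4
tool_pos: [0.4688, 0.0004, 0.0404]
ee_rot: [3.142, -0.0, -0.137]
wrist_force: [3.3, -0.5, 4.9]
width: 0.0003
finger_force: 2.5
```

Emit:
move_arm(deltas=[0, 0, 0, 0, 0, 0.1, 1, 0, 0, 0, 0, 0, 0.15, 1])

```text
time: 4.6
tool_pos: [0.4689, 0.0004, 0.0396]
ee_rot: [3.141, -0.001, -0.137]
wrist_force: [1.1, -0.1, 9.3]
width: 0.0004
finger_force: 4.5
```

Emit:
move_arm(deltas=[0, 0, 0, 0, -0.3, 0, 1, 0, 0, 0, 0, -0.6, 0, 1, 0, 0, 0, 0, -0.9, 0, 1, 0, 0, 0, 0, -1.2, 0, 1, 0, 0, 0, 0, -1.5, 0, 1])

```text
time: 5.1
tool_pos: [0.4717, 0.0141, 0.04]
ee_rot: [3.139, -0.003, -0.137]
wrist_force: [1.7, -4.3, 7.8]
width: 0.0002
finger_force: 3.6
```

Emit:
move_arm(deltas=[0, 0, 0, 0.05, -0.3, 0, 1, 0, 0, 0, 0.1, -0.6, 0, 1, 0, 0, 0, 0.15, -0.9, 0, 1, 0, 0, 0, 0.2, -1.2, 0, 1, 0, 0, 0, 0.25, -1.5, 0, 1, 0, 0, 0, 0.25, -1.7, 0, 1])

```text
time: 5.7
tool_pos: [0.4766, 0.0301, 0.0403]
ee_rot: [3.138, -0.003, -0.137]
wrist_force: [2.0, -5.0, 8.5]
width: 0.0005
finger_force: 4.1
```

Emit:
move_arm(deltas=[0, 0, 0, 0, -0.2, 0, 1, 0, 0, 0, 0.05, -0.3, 0, 1])

```text
time: 5.9
tool_pos: [0.4775, 0.0329, 0.0403]
ee_rot: [3.138, -0.003, -0.137]
wrist_force: [1.8, -5.0, 9.1]
width: 0.0006
finger_force: 4.3
```

Emit:
move_arm(deltas=[0, 0, 0, 0, -0.15, 0, 1, 0, 0, 0, 0, -0.2, 0, 1])

```text
time: 6.1
tool_pos: [0.4781, 0.0348, 0.0404]
ee_rot: [3.138, -0.004, -0.137]
wrist_force: [2.8, -5.6, 8.9]
width: 0.0005
finger_force: 4.1
```

Emit:
move_arm(deltas=[0, 0, 0, 0, -0.1, 0, 1, 0, 0, 0, 0, -0.2, 0, 1])

```text
time: 6.3
tool_pos: [0.478, 0.0365, 0.0403]
ee_rot: [3.137, -0.003, -0.137]
wrist_force: [2.0, -6.0, 8.7]
width: 0.0005
finger_force: 4.3
```

Emit:
move_arm(deltas=[0, 0, 0, 0, -0.1, 0, 1, 0, 0, 0, 0, -0.15, 0, 1])

```text
time: 6.5
tool_pos: [0.4776, 0.0378, 0.0401]
ee_rot: [3.137, -0.002, -0.137]
wrist_force: [0.7, -5.4, 10.7]
width: 0.0006
finger_force: 4.6
```

```bash
python3 - <<'E'
from h import *
st()
s=robot.snapshot("scene");save("pics/s2.png",s["image"][60:350,120:420],2)
E
```

```text
t 6.5 pos [0.4776 0.0378 0.0401] bin [-0.1765  0.0471] rpy [ 3.137e+00 -2.000e-03 -1.370e-01] F [ 0.69 -5.43 10.68] w 0.0006266886537523203
```

View pics/s2.png

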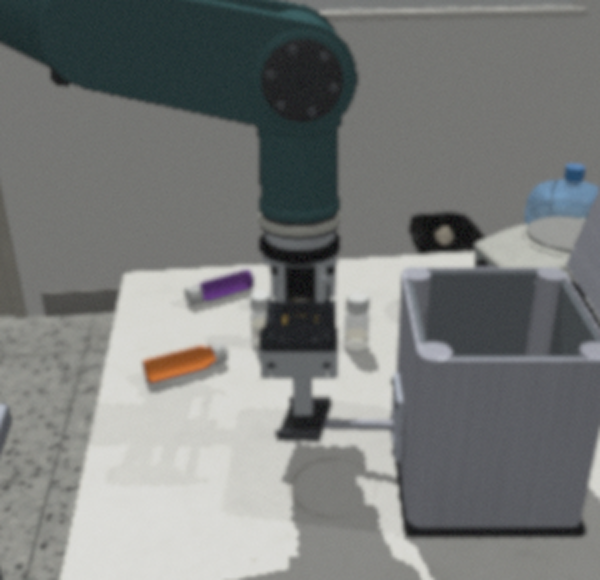

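The pad at (305,420) has swung left under the fingers and the lid is open. I'll push on to the end of the slot.

Emit:
move_arm(deltas=[0, 0, 0, 0, -0.1, 0, 1, 0, 0, 0, 0, -0.2, 0, 1])

```text
time: 6.75
tool_pos: [0.4773, 0.0396, 0.0399]
ee_rot: [3.136, -0.0, -0.138]
wrist_force: [-0.5, -6.4, 10.2]
width: 0.0006
finger_force: 4.9
```

Emit:
move_arm(deltas=[0, 0, 0, 0, -0.1, 0, 1, 0, 0, 0, 0, -0.1, 0, 1])

```text
time: 6.95
tool_pos: [0.4772, 0.0407, 0.0399]
ee_rot: [3.136, 0.0, -0.137]
wrist_force: [-0.6, -6.2, 9.5]
width: 0.0006
finger_force: 5.0
```

```bash
cat >> h.py <<'E'
def pad():
    s=robot.snapshot("scene");P=cloud(s).reshape(-1,3);I=s["image"].reshape(-1,3)
    b=np.array([w2b(p) for p in P[:,:2]]);m=(b[:,0]>-.21)&(b[:,0]<-.14)&(abs(b[:,1])<.1)&(P[:,2]>.01)&(P[:,2]<.115)&(I.max(1)<60)
    Q=np.c_[b[m],P[m][:,2]];print("pad n",m.sum(),Q.min(0).round(3),Q.max(0).round(3),cv2.minAreaRect(Q[:,:2].astype(np.float32)))
    a=(b[:,0]>-.145)&(b[:,0]<-.092)&(abs(b[:,1])<.06)&(P[:,2]>.03)&(P[:,2]<.09);Q=np.c_[b[a],P[a][:,2]]
    print("arm n",a.sum(),np.polyfit(Q[:,0],Q[:,1],1), "swing",-np.median(Q[:,1]/-Q[:,0])*-1)
    l=(b[:,0]>-.1)&(b[:,0]<.2)&(abs(b[:,1])<.09)&(P[:,2]>.21);Q=np.c_[b[l],P[l][:,2]]
    if len(Q)>50: print("lid n",l.sum(),"angle",np.pi/2+np.arctan(np.polyfit(Q[:,2],Q[:,0],1)[0]),Q.min(0).round(3),Q.max(0).round(3))
E
python3 - <<'E'
from h import *
pad()
E
```

```text
pad n 271 [-0.199  0.004  0.04 ] [-0.153  0.064  0.052] ((-0.1741403192281723, 0.03596790134906769), (0.057962436228990555, 0.03802694007754326), 78.0299301147461)
arm n 140 [-2.09660476e-01 -1.65030003e-04] swing 0.20296989622568642
lid n 4916 angle 1.8129762589567187 [ 0.085 -0.088  0.21 ] [0.126 0.09  0.354]
```

Emit:
move_arm(deltas=[0, 0, 0, 0, 0, -0.3, 1, 0, 0, 0, 0, 0, -0.6, 1, 0, 0, 0, 0, 0, -0.9, 1, 0, 0, 0, 0, 0, -1.2, 1, 0, 0, 0, 0, 0, -1.5, 1, 0, 0, 0, 0, 0, -1.8, 1])

```text
time: 7.6
tool_pos: [0.477, 0.0436, 0.0565]
ee_rot: [-3.141, 0.001, -0.137]
wrist_force: [0.2, -0.3, -0.5]
width: 0.0005
finger_force: 0.0
```

```bash
python3 - <<'E'
from h import *
st();pad()
E
```

```text
t 7.6 pos [0.477  0.0436 0.0565] bin [-0.1779  0.0528] rpy [-3.141e+00  1.000e-03 -1.370e-01] F [ 0.19 -0.33 -0.47] w 0.0005229343060478013
pad n 274 [-0.2    0.005  0.058] [-0.153  0.065  0.067] ((-0.17544619739055634, 0.03658004105091095), (0.05925159156322479, 0.03815928474068642), 77.35103607177734)
arm n 144 [-2.07411917e-01  1.87130346e-04] swing 0.20249464612153723
lid n 2564 angle 1.3076456399619856 [ 0.039 -0.088  0.21 ] [0.083 0.089 0.354]
```

```bash
python3 - <<'E'
from h import *
to(.518,.325,.2,BY);to(.518,.325,.053,BY)
E
```

```text
turn [-0.001 -0.     0.   ] cm [  0.15 -28.43 -14.25]
turn [-0.001 -0.     0.   ] cm [  0.14 -28.41   0.45]
```

Emit:
move_arm(deltas=[0, 0, 0, 0, 0, -3, 1, 0, 0, 0, 0, 0, -8, 1, 0, 0, 0, 0, 0, -12, 0, 0, 0, 0, 0.15, -28.4, -14.2, -0.4, 0, 0, 0, 0.15, -28.4, -14.2, -0.4, 0, 0, 0, 0.15, -28.4, -14.2, -0.4, 0, 0, 0, 0.15, -28.4, -14.2, -0.4, 0, 0, 0, 0.15, -28.4, -14.2, -0.4])

```text
time: 8.45
tool_pos: [0.5128, 0.2925, 0.1958]
ee_rot: [-3.141, 0.0, -0.137]
wrist_force: [0.5, -0.5, 1.0]
width: 0.0448
finger_force: 0.0
```

Emit:
move_arm(deltas=[0, 0, 0, 0, -3.5, 0, -0.4, 0, 0, 0, 0, -3.5, 0, -0.4, 0, 0, 0, 0, -3.5, 0, -0.4])

```text
time: 8.75
tool_pos: [0.5173, 0.3252, 0.195]
ee_rot: [3.141, 0.001, -0.135]
wrist_force: [0.7, -0.7, -0.7]
width: 0.0652
finger_force: 0.0
```

```bash
python3 - <<'E'
from h import *
st();to(.518,.325,.053,BY);pad()
s=robot.snapshot("top");P=cloud(s).reshape(-1,3)
m=(np.linalg.norm(P[:,:2]-[.518,.325],axis=1)<.035)&(P[:,2]>.02)&(P[:,2]<.12);print(m.sum(),P[m].min(0),P[m].max(0))
save("pics/t3.png",s["image"][120:330,120:420],2)
E
```

```text
t 8.75 pos [0.5173 0.3252 0.195 ] bin [-0.1764  0.3373] rpy [ 3.141e+00  1.000e-03 -1.350e-01] F [ 0.74 -0.69 -0.69] w 0.06519284152860744
turn [0.001 0.001 0.002] cm [ 0.09 -0.   14.2 ]
pad n 344 [-0.2    0.005  0.057] [-0.153  0.07   0.066] ((-0.17551515996456146, 0.03710806742310524), (0.059142738580703735, 0.03863253816962242), 78.22564697265625)
arm n 139 [-0.2161588  -0.00086062] swing 0.2024191203094008
lid n 2716 angle 1.3339284869899335 [ 0.043 -0.088  0.21 ] [0.082 0.089 0.356]
260 [0.50451762 0.31106725 0.02066388] [0.53614759 0.33945252 0.10370923]
```

View pics/t3.png

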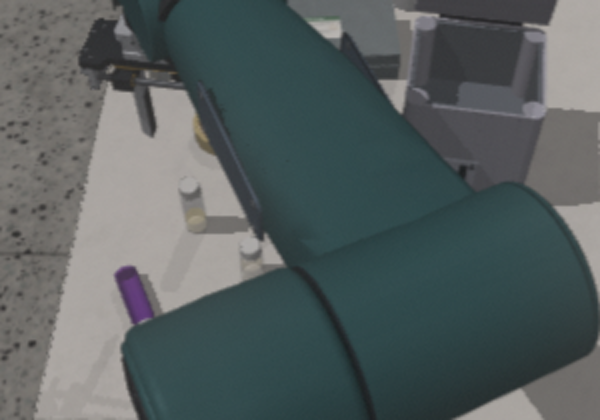

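The lid stands open by itself. The vial at (190,205) is clear and sits below the open gripper, so I'll descend on it.

Emit:
move_arm(deltas=[0, 0, 0, 0.15, 0, 4, -0.4, 0, 0, 0, 0.2, 0, 7, -0.4, 0, 0, 0, 0.2, 0, 10, -0.4, 0, 0, 0, 0.2, 0, 12.5, -0.4, 0, 0, 0, 0.2, 0, 14.2, -0.4, 0, 0, 0, 0.2, 0, 14.2, -0.4, 0, 0, 0, 0.2, 0, 14.2, 0, 0, 0, 0, 0.2, 0, 14.2, 1])

```text
time: 9.65
tool_pos: [0.521, 0.3241, 0.0563]
ee_rot: [-3.14, -0.003, -0.138]
wrist_force: [-0.9, -0.3, 0.4]
width: 0.0534
finger_force: 0.0
```

Emit:
move_arm(deltas=[0, 0, 0, 0, 0, 0, 1, 0, 0, 0, 0, 0, 0, 1, 0, 0, 0, 0, 0, 0, 1])

```text
time: 9.95
tool_pos: [0.5201, 0.3245, 0.055]
ee_rot: [-3.141, -0.001, -0.137]
wrist_force: [-0.4, 0.6, 0.5]
width: 0.029
finger_force: 21.7
```

```bash
python3 - <<'E'
from h import *
st();to(*b2w(-.035,0),.30,BY)
E
```

```text
t 9.95 pos [0.5201 0.3245 0.055 ] bin [-0.1735  0.3369] rpy [-3.141e+00 -1.000e-03 -1.370e-01] F [-0.39  0.64  0.52] w 0.028984156501082225
turn [-0.001 -0.001 -0.   ] cm [ 13.88  33.67 -24.5 ]
```

Emit:
move_arm(deltas=[0, 0, 0, 0, 0, -4, 1, 0, 0, 0, 0, 0, -9, 1, 0, 0, 0, 0, 0, -14, 1, 0, 0, 0, 0, 0, -19, 1, 0, 0, 0, 0, 0, -23, 1, 0, 0, 0, 0, 0, -24.5, 1, 0, 0, 0, 2, 4, -24.5, 1, 0, 0, 0, 4, 9, -24.5, 1])

```text
time: 10.75
tool_pos: [0.5464, 0.234, 0.3002]
ee_rot: [-3.141, -0.002, -0.133]
wrist_force: [0.2, 0.3, -1.0]
width: 0.029
finger_force: 29.7
```

```bash
python3 - <<'E'
from h import *
st();to(*b2w(-.035,0),.30,BY)
E
```

```text
t 10.75 pos [0.5464 0.234  0.3002] bin [-0.1351  0.2509] rpy [-3.141e+00 -2.000e-03 -1.330e-01] F [ 0.21  0.35 -0.99] w 0.028961831104989077
turn [-0.001 -0.002  0.004] cm [9.910e+00 2.513e+01 2.000e-02]
```

Emit:
move_arm(deltas=[0, 0, 0, 1.6, 4, 0, 1, 0, 0, 0, 3.6, 9, 0, 1, 0, 0, 0, 5.5, 14, 0, 1, 0, 0, 0, 7.5, 19, 0, 1, 0, 0, 0, 9.2, 23.5, 0, 1, 0, 0, 0, 9.9, 25.0, 0, 1, 0, 0, 0, 9.9, 25.0, 0, 1])

```text
time: 11.45
tool_pos: [0.6104, -0.0317, 0.2983]
ee_rot: [3.14, 0.001, -0.143]
wrist_force: [-0.1, 1.5, -1.5]
width: 0.0288
finger_force: 29.7
```

```bash
python3 - <<'E'
from h import *
st();to(*b2w(-.035,0),.145,BY)
s=robot.snapshot("top");a=s["image"][100:340,250:490]
t=robot.snapshot("scene");b=t["image"][60:300,210:450]
save("pics/c4.png",np.hstack([a,b]),1.6)
E
```

```text
t 11.45 pos [ 0.6104 -0.0317  0.2983] bin [-0.0354 -0.0036] rpy [ 3.14e+00  1.00e-03 -1.43e-01] F [-0.1   1.54 -1.49] w 0.02882639517349933
turn [ 0.001  0.001 -0.006] cm [ 0.06 -0.38 15.33]
```

View pics/c4.png

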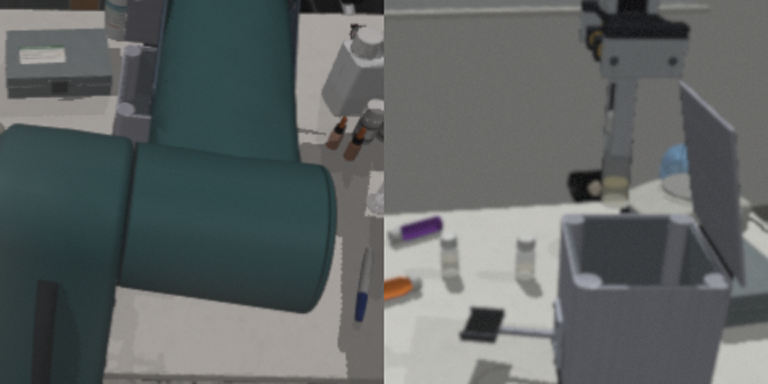

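The vial hangs above the front half of the mouth and clears the leaning lid. I'll lower it.

Emit:
move_arm(deltas=[0, 0, 0, -0.3, -0.3, 3, 1, 0, 0, 0, -0.3, -0.3, 6, 1, 0, 0, 0, -0.3, -0.3, 9, 1, 0, 0, 0, -0.3, -0.3, 11, 1, 0, 0, 0, -0.3, -0.3, 13, 1, 0, 0, 0, -0.3, -0.3, 14.2, 1, 0, 0, 0, -0.3, -0.3, 14.8, 1, 0, 0, 0, -0.3, -0.3, 14.8, 1])

```text
time: 12.35
tool_pos: [0.6072, -0.0236, 0.1509]
ee_rot: [-3.142, 0.001, -0.136]
wrist_force: [-0.6, 0.3, 0.7]
width: 0.0288
finger_force: 29.7
```

Emit:
move_arm(deltas=[0, 0, 0, 0, 0, 0.2, 1, 0, 0, 0, 0, 0, 0.4, 1])

```text
time: 12.55
tool_pos: [0.6083, -0.0245, 0.1487]
ee_rot: [3.142, -0.003, -0.137]
wrist_force: [-0.0, -0.4, -0.4]
width: 0.0293
finger_force: 29.7
```

```bash
python3 - <<'E'
from h import *
st()
E
```

```text
t 12.55 pos [ 0.6083 -0.0245  0.1487] bin [-0.0386  0.0033] rpy [ 3.142e+00 -3.000e-03 -1.370e-01] F [-0.04 -0.37 -0.4 ] w 0.029266560914560487
```

Emit:
move_arm(deltas=[0, 0, 0, 0, 0, 0.2, 1, 0, 0, 0, 0, 0, 0.4, 1, 0, 0, 0, 0, 0, 0.4, 1])

```text
time: 12.85
tool_pos: [0.6073, -0.0246, 0.1431]
ee_rot: [3.142, 0.0, -0.137]
wrist_force: [0.7, -0.9, -1.0]
width: 0.0287
finger_force: 29.7
```

Emit:
move_arm(deltas=[0, 0, 0, 0, 0, 0.15, 1, 0, 0, 0, 0, 0, 0.15, 1])

```text
time: 13.05
tool_pos: [0.6074, -0.0245, 0.1416]
ee_rot: [3.142, 0.0, -0.137]
wrist_force: [0.2, 0.5, -0.9]
width: 0.0287
finger_force: 29.7
```

Emit:
move_arm(deltas=[0, 0, 0, 0, 0, 0.1, 1, 0, 0, 0, 0, 0, 0.1, 1])

```text
time: 13.25
tool_pos: [0.6074, -0.0245, 0.1407]
ee_rot: [3.142, 0.0, -0.137]
wrist_force: [-0.6, 0.4, -0.1]
width: 0.0289
finger_force: 29.7
```

Emit:
move_arm(deltas=[0, 0, 0, 0, 0, 0.1, 1, 0, 0, 0, 0, 0, 0.1, 1])

```text
time: 13.45
tool_pos: [0.6076, -0.0245, 0.1401]
ee_rot: [3.142, -0.001, -0.137]
wrist_force: [-1.1, 0.4, 0.3]
width: 0.0289
finger_force: 29.7
```

Emit:
move_arm(deltas=[0, 0, 0, 0, 0, 0.05, 1, 0, 0, 0, 0, 0, 0.1, 1])

```text
time: 13.65
tool_pos: [0.6079, -0.0245, 0.14]
ee_rot: [3.141, -0.002, -0.137]
wrist_force: [-0.2, -0.0, 5.0]
width: 0.0288
finger_force: 29.8
```

Emit:
move_arm(deltas=[0, 0, 0, 0, 0, 0, 0.3, 0, 0, 0, 0, 0, 0, 0, 0, 0, 0, 0, 0, 0, -0.15, 0, 0, 0, 0, 0, 0, -0.15, 0, 0, 0, 0, 0, 0, -0.15, 0, 0, 0, 0, 0, 0, -0.15])

```text
time: 14.25
tool_pos: [0.6074, -0.0245, 0.1386]
ee_rot: [3.141, 0.0, -0.137]
wrist_force: [-0.4, -0.0, -0.4]
width: 0.0538
finger_force: 0.0
```

Emit:
move_arm(deltas=[0, 0, 0, 0, 0, -2, -0.15, 0, 0, 0, 0, 0, -5, -0.15, 0, 0, 0, 0, 0, -9, -0.15, 0, 0, 0, 0, 0, -13, -0.15, 0, 0, 0, 0, 0, -16, -0.15, 0, 0, 0, 0, 0, -16, -0.15])

```text
time: 14.85
tool_pos: [0.6092, -0.0247, 0.3053]
ee_rot: [3.142, -0.011, -0.137]
wrist_force: [-0.7, 1.5, 0.9]
width: 0.0539
finger_force: 0.0
```

```bash
python3 - <<'E'
from h import *
st();pad();to(*b2w(-.178,.036-.009),.30,BY)
s=robot.snapshot("top");P=cloud(s).reshape(-1,3);m=(np.linalg.norm(P[:,:2]-b2w(-.039,.003),axis=1)<.05)&(P[:,2]<.24)
print("in bin",m.sum());t=robot.snapshot("scene");save("pics/c5.png",np.hstack([s["image"][100:340,250:490],t["image"][60:300,210:450]]),1.6)
E
```

```text
t 14.85 pos [ 0.6092 -0.0247  0.3053] bin [-0.0376  0.0032] rpy [ 3.142 -0.011 -0.137] F [-0.67  1.52  0.9 ] w 0.05391087822531477
pad n 323 [-0.2    0.004  0.057] [-0.153  0.067  0.066] ((-0.1759360432624817, 0.03645706549286842), (0.05924025550484657, 0.038124337792396545), 77.86296081542969)
arm n 140 [-0.21421837 -0.00080952] swing 0.20136471345184526
lid n 9074 angle 1.1344170715632749 [-0.079 -0.088  0.21 ] [0.082 0.089 0.527]
turn [ 0.    -0.006 -0.   ] cm [-13.97  -2.37   0.1 ]
in bin 9
```

View pics/c5.png

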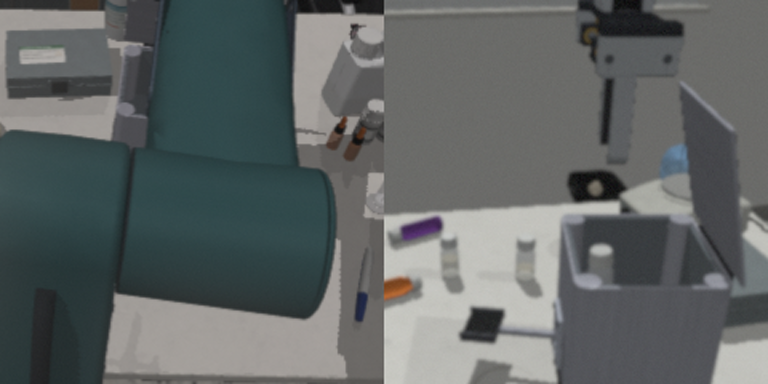

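Emit:
move_arm(deltas=[0, 0, 0, -4.5, -0.8, 0, 1, 0, 0, 0, -9, -1.6, 0, 1, 0, 0, 0, -13, -2.4, 0, 1, 0, 0, 0, -14, -2.5, 4, 1, 0, 0, 0, -14, -2.5, 9, 1, 0, 0, 0, -14, -2.5, 14, 1, 0, 0, 0, -14, -2.5, 18, 1, 0, 0, 0, -14, -2.5, 20.5, 1])

```text
time: 15.8
tool_pos: [0.4676, 0.0198, 0.0871]
ee_rot: [3.141, 0.011, -0.137]
wrist_force: [0.5, -0.2, 0.5]
width: 0.0005
finger_force: 0.0
```

```bash
python3 - <<'E'
from h import *
st();to(*b2w(-.177,.028),.060,BY)
E
```

```text
t 15.8 pos [0.4676 0.0198 0.0871] bin [-0.184  0.028] rpy [ 3.141  0.011 -0.137] F [ 0.47 -0.2   0.54] w 0.00045232864206664047
turn [ 0.001  0.011 -0.   ] cm [ 0.72 -0.01  2.7 ]
```

Emit:
move_arm(deltas=[0, 0.011, 0, 0.6, 0, 0.5, 1, 0, 0.011, 0, 0.6, 0, 1.5, 1, 0, 0.011, 0, 0.6, 0, 2.0, 1, 0, 0.011, 0, 0.6, 0, 2.5, 1, 0, 0.011, 0, 0.6, 0, 2.7, 1])

```text
time: 16.3
tool_pos: [0.4786, 0.0186, 0.0673]
ee_rot: [3.142, -0.012, -0.137]
wrist_force: [-0.0, -0.9, 0.1]
width: 0.0007
finger_force: 0.0
```

Emit:
move_arm(deltas=[0, 0, 0, -0.2, 0, 0.3, 1, 0, 0, 0, -0.2, 0, 0.6, 1, 0, 0, 0, -0.2, 0, 0.9, 1, 0, 0, 0, -0.2, 0, 1.2, 1, 0, 0, 0, -0.2, 0, 1.4, 1])

```text
time: 16.8
tool_pos: [0.4765, 0.0186, 0.0535]
ee_rot: [3.141, -0.012, -0.137]
wrist_force: [-1.0, -0.8, 5.8]
width: 0.0004
finger_force: 2.5
```

```bash
python3 - <<'E'
from h import *
st()
E
```

```text
t 16.8 pos [0.4765 0.0186 0.0535] bin [-0.1749  0.028 ] rpy [ 3.141 -0.012 -0.137] F [-0.95 -0.78  5.82] w 0.0004189382778969043
```

Contact made, and the pedal is moving down. I'll press on to the stop at about 0.040.

Emit:
move_arm(deltas=[0, 0, 0, 0, 0, 0.3, 1, 0, 0, 0, 0, 0, 0.6, 1, 0, 0, 0, 0, 0, 0.9, 1])

```text
time: 17.1
tool_pos: [0.477, 0.0185, 0.0448]
ee_rot: [3.141, -0.013, -0.137]
wrist_force: [-1.3, -1.2, 4.9]
width: 0.0005
finger_force: 2.7
```

Emit:
move_arm(deltas=[0, 0, 0, 0, 0, 0.15, 1, 0, 0, 0, 0, 0, 0.25, 1])

```text
time: 17.3
tool_pos: [0.4772, 0.0184, 0.042]
ee_rot: [3.141, -0.013, -0.137]
wrist_force: [-0.7, -1.5, 5.6]
width: 0.0006
finger_force: 2.5
```

Emit:
move_arm(deltas=[0, 0, 0, 0, 0, 0.1, 1, 0, 0, 0, 0, 0, 0.2, 1])

```text
time: 17.5
tool_pos: [0.4774, 0.0184, 0.0406]
ee_rot: [3.141, -0.013, -0.137]
wrist_force: [-2.4, -2.2, 10.4]
width: 0.0004
finger_force: 5.1
```

Emit:
move_arm(deltas=[0, 0, 0, 0, 0, 0.1, 1, 0, 0, 0, 0, 0, 0.1, 1])

```text
time: 17.7
tool_pos: [0.4775, 0.0184, 0.0403]
ee_rot: [3.141, -0.014, -0.137]
wrist_force: [-4.9, -1.7, 11.4]
width: 0.0005
finger_force: 5.8
```

Emit:
move_arm(deltas=[0, 0, 0, 0, 0.3, 0, 1, 0, 0, 0, -0.1, 0.7, 0, 1, 0, 0, 0, -0.1, 1.1, 0, 1, 0, 0, 0, -0.2, 1.5, 0, 1, 0, 0, 0, -0.2, 1.8, 0, 1])

```text
time: 18.2
tool_pos: [0.4735, 0.0026, 0.0402]
ee_rot: [-3.138, -0.014, -0.137]
wrist_force: [-1.3, 3.5, 8.8]
width: 0.0006
finger_force: 4.8
```

```bash
python3 - <<'E'
from h import *
st();pad()
E
```

```text
t 18.2 pos [0.4735 0.0026 0.0402] bin [-0.1758  0.0117] rpy [-3.138 -0.014 -0.137] F [-1.26  3.5   8.85] w 0.0005810207184304421
pad n 192 [-0.2   -0.011  0.039] [-0.157  0.051  0.051] ((-0.17724992334842682, 0.01959345117211342), (0.058898378163576126, 0.037687767297029495), 82.95643615722656)
arm n 150 [-0.117527   -0.00053306] swing 0.10569848359042877
lid n 4957 angle 1.832038259441752 [ 0.086 -0.088  0.21 ] [0.129 0.09  0.353]
```

Emit:
move_arm(deltas=[0, 0, 0, 0, 0.4, 0, 1, 0, 0, 0, -0.1, 0.8, 0, 1, 0, 0, 0, -0.1, 1.2, 0, 1, 0, 0, 0, -0.1, 1.6, 0, 1, 0, 0, 0, -0.1, 1.9, 0, 1])

```text
time: 18.75
tool_pos: [0.4705, -0.0164, 0.0403]
ee_rot: [-3.139, -0.016, -0.137]
wrist_force: [1.0, 2.9, 8.7]
width: 0.0005
finger_force: 4.2
```

```bash
python3 - <<'E'
from h import *
st();pad()
E
```

```text
t 18.75 pos [ 0.4705 -0.0164  0.0403] bin [-0.1761 -0.0075] rpy [-3.139 -0.016 -0.137] F [1.   2.95 8.71] w 0.0004697807485622162
pad n 215 [-0.198 -0.029  0.037] [-0.159  0.03   0.05 ] ((-0.17852863669395447, -0.00023070722818374634), (0.038998402655124664, 0.05834794044494629), 1.9457660913467407)
arm n 153 [-4.17473258e-04  3.93927831e-05] swing -0.0067635610696612095
lid n 4950 angle 1.8272051517669514 [ 0.086 -0.088  0.21 ] [0.129 0.09  0.353]
```

Emit:
move_arm(deltas=[0, 0, 0, 0, 0, -0.4, 1, 0, 0, 0, -0.1, 0, -0.8, 1, 0, 0, 0, -0.1, 0, -1.2, 1, 0, 0, 0, -0.2, 0, -1.6, 1, 0, 0, 0, -0.2, 0, -2.0, 1, 0, 0, 0, -0.2, 0, -2.4, 1, 0, 0, 0, -0.2, 0, -2.8, 1])

```text
time: 19.5
tool_pos: [0.4676, -0.0172, 0.0675]
ee_rot: [-3.142, -0.015, -0.137]
wrist_force: [4.5, -0.3, 5.1]
width: 0.0007
finger_force: 2.6
```

```bash
python3 - <<'E'
from h import *
st();pad()
E
```

```text
t 19.5 pos [ 0.4676 -0.0172  0.0675] bin [-0.1789 -0.0087] rpy [-3.142 -0.015 -0.137] F [ 4.52 -0.27  5.07] w 0.0007307419890739761
pad n 219 [-0.199 -0.03   0.069] [-0.161  0.029  0.078] ((-0.1799429953098297, -0.0007441993802785873), (0.05842634290456772, 0.03850100561976433), 89.47383117675781)
arm n 162 [0.01698336 0.0012795 ] swing -0.012352453795566168
lid n 719 angle 0.9607227655636253 [-0.013 -0.088  0.21 ] [0.078 0.088 0.332]
```

Emit:
move_arm(deltas=[0, 0, 0, 0, 0, -0.3, 1, 0, 0, 0, 0, 0, -0.6, 1, 0, 0, 0, 0.1, 0, -0.9, 1, 0, 0, 0, 0.1, 0, -1.2, 1, 0, 0, 0, 0.1, 0, -1.5, 1, 0, 0, 0, 0.2, 0, -1.8, 1, 0, 0, 0, 0.2, 0, -2.0, 1, 0, 0, 0, 0.2, 0, -2.2, 1])

```text
time: 20.35
tool_pos: [0.4687, -0.0174, 0.089]
ee_rot: [3.142, -0.013, -0.137]
wrist_force: [3.6, -0.6, 5.8]
width: 0.0005
finger_force: 2.8
```

Emit:
move_arm(deltas=[0, 0, 0, 0, 0, -0.2, 1, 0, 0, 0, 0, 0, -0.4, 1, 0, 0, 0, 0, 0, -0.6, 1, 0, 0, 0, 0.1, 0, -0.8, 1, 0, 0, 0, 0.1, 0, -1.0, 1, 0, 0, 0, 0.1, 0, -1.2, 1, 0, 0, 0, 0.2, 0, -1.4, 1, 0, 0, 0, 0.2, 0, -1.6, 1])

```text
time: 21.15
tool_pos: [0.469, -0.0175, 0.1038]
ee_rot: [3.141, -0.009, -0.137]
wrist_force: [2.6, -0.7, 1.6]
width: 0.0007
finger_force: 1.1
```

```bash
python3 - <<'E'
from h import *
st();pad()
E
```

```text
t 21.15 pos [ 0.469  -0.0175  0.1038] bin [-0.1774 -0.0088] rpy [ 3.141 -0.009 -0.137] F [ 2.58 -0.69  1.58] w 0.0006661896534608303
pad n 252 [-0.195 -0.031  0.098] [-0.155  0.029  0.113] ((-0.17508068680763245, -0.0013652089983224869), (0.03978794068098068, 0.0597129724919796), 0.09334643185138702)
arm n 122 [0.03913492 0.00323386] swing -0.017561291422656812
```

Emit:
move_arm(deltas=[0, 0, 0, 0, 0, -0.1, 1, 0, 0, 0, 0, 0, -0.2, 1, 0, 0, 0, 0, 0, -0.4, 1, 0, 0, 0, 0, 0, -0.6, 1, 0, 0, 0, 0, 0, -0.9, 1, 0, 0, 0, 0, 0, -3, 1, 0, 0, 0, 0, 0, -7, 1, 0, 0, 0, 0, 0, -10, 1])

```text
time: 22.0
tool_pos: [0.4683, -0.0174, 0.2059]
ee_rot: [3.141, -0.011, -0.137]
wrist_force: [1.1, -0.5, 0.5]
width: 0.0005
finger_force: 0.0
```

Emit:
move_arm(deltas=[0, 0, 0, 0, 0, 0, 1, 0, 0, 0, 0, 0, 0, 1, 0, 0, 0, 0, 0, 0, 1, 0, 0, 0, 0, 0, 0, 1, 0, 0, 0, 0, 0, 0, 1])

```text
time: 22.5
tool_pos: [0.4679, -0.0173, 0.2028]
ee_rot: [3.142, -0.008, -0.137]
wrist_force: [-0.2, -0.4, 0.8]
width: 0.0008
finger_force: 0.0
```

```bash
python3 - <<'E'
from h import *
st();pad()
t=robot.snapshot("scene");P=cloud(t)
for u,v in((450,285),(585,318),(500,275),(520,300)): print(P[int(v/1.4),int(u/1.4)].round(4))
save("pics/c6.png",t["image"][80:340,150:450],2)
E
```

```text
t 22.5 pos [ 0.4679 -0.0173  0.2028] bin [-0.1786 -0.0088] rpy [ 3.142 -0.008 -0.137] F [-0.17 -0.37  0.82] w 0.0008300111230944844
pad n 405 [-0.195 -0.031  0.1  ] [-0.157  0.029  0.113] ((-0.1760147213935852, -0.0011306926608085632), (0.03832696005702019, 0.059147294610738754), 0.4918781518936157)
arm n 121 [0.02793653 0.00195438] swing -0.01699626695907191
[0.5674 0.0103 0.198 ]
[ 0.7009 -0.1004  0.2014]
[0.6393 0.0225 0.2017]
[ 0.6413 -0.049   0.2019]
```

View pics/c6.png

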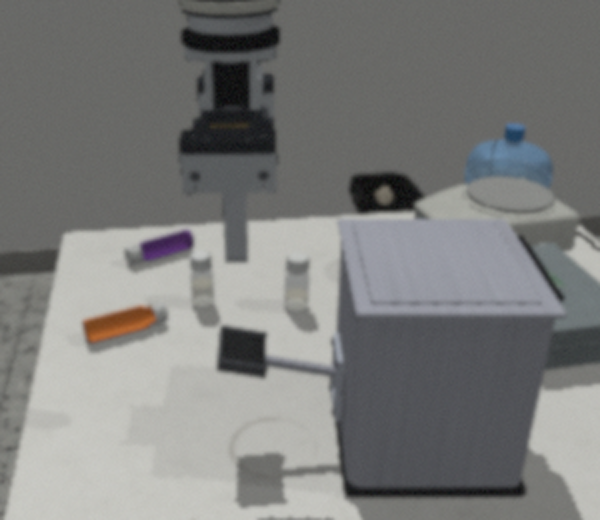

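The lid is shut, the pedal is up and straight, and both short vials still stand at (203,280) and (297,283). I'm handing the job in.

```bash
python3 -c "
from bench import robot
print(robot.close_job())"
```

```text
the job is handed in; nothing more can be done
None
```

The job is handed in, with no verdict returned: the tall vial was set down standing on the bin floor, the pedal is unhitched and fully up, the lid was eased shut, and both short vials stand where they were (22.5 s of the 72 s used).

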